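Stand the fallen beakers back up in the drying row

ROBOT

A 6-joint arm with a two-finger parallel gripper is mounted at the origin on the work surface. World frame = base frame: x ahead of the robot, y to its left, z up, the work surface at z = 0. Lengths are in m, angles in rad, forces in N, time in s.
With the tool pointing down it reaches from about 0.4 to 0.825 m from the base axis. Payload 7 kg.
Tool frame: the origin (TCP) lies at the very end of the fingers, on their centre line; the grasp point (between the pads) lies 19 mm behind it; z points along the fingers, y is the line along which they close (so a half turn about z gives the same grasp; the last joint's range is limited). The gripper opens to 88 mm and grips with 3 to 60 N. Pads are 19 mm wide; open, the fingers measure 130 mm over their backs; the gripper's body (78 mm by 193 mm) begins 47 mm behind the grasp point.
Start: joints at [1.59, 0.359, 0.012, 0, -1.224, -0.288], TCP at [0.179, 0.651, 0.227] pointing down, gripper open.
Joint ranges: [-3.07, 3.07], [-1.43, 2.12], [-1.02, 1.25], [-3.03, 1.67], [-3.05, -0], [-3.03, 3.03]. Speed limits (rad/s): [2.39, 2.39, 3.01, 3.14, 3.14, 3.14].

INTERFACE

Orientations are given as [roll, pitch, yaw] about the fixed x, y, z axes, in that order (R = Rz(yaw) Ry(pitch) Rx(roll)).
In Python, from station import * gives the robot as it stands.
- The arm moves only by the tool servo_tool, never from a script. Its argument "moves" is a list of rows, each an object of numbers: "jaw": the opening, from 0 (shut) to 1 (fully open); "dx", "dy", "dz": the shift along the world's x, y, z in m; "roll": the turn about the world's z in degrees. A call has exactly 10 rows; each row shifts and turns the commanded pose from where the row before left it; what a row does not reach is not made up. A row lasts 1/8 s, in which the tool goes at most 62.5 mm and 10.7 degrees, less where a joint would pass 70% of its speed; a pose out of reach is approached as far as the arm can. A call with a gripper value outside its range is refused whole. The fingers move at their own pace and stop on an object; "newtons" is the grip in N (left out, the last holds). Time passes only in rows, so rows that do not move let the fingers close, or fill a call up. It gives the time, the measured TCP pose, the force, the opening and the grip force at its end, in the units of the state.
- get_state(): the state, without advancing time (a new reading comes with each control period).
- grab_frame(name): name is "scene" or "top" or "wrist"; returns (picture, depth): 480x640x3 uint8, red, green, blue; 480x640 float32, m along the optical axis (not along the pixel's ray), 0 where there is no reading.
- calibration(name): a dict with "intrinsics" (3x3 intrinsics, pixels), "R" (3x3) and "t" (3): a world point X has camera coordinates R X + t. Camera axes: x right, y down, z forward; pixel columns grow to the right and rows downward; lengths in m; the calibration is good to about 2 mm. A picture is of the moment at which its call begins: read the wrist's pose just before it. calibration takes no time and is no camera call; for the wrist camera it gives the pose at the moment of the call.
- job_done(): hands the job in; it is judged then, once.
The state is a dict: "t": time; "q": joint angles; "qd": joint speeds; "joint_efforts": joint torques, N m; "eef_pos": TCP position; "ee_rot": TCP orientation; "force": force on the tool from outside, world axes, zero at the start; "moment": the same for the moment, N m; "width": finger opening in m; "gripper_force": force on a finger pad.
Only numpy, scipy, OpenCV 4.12 (cv2) and the standard library are available. Lean on these libraries where they do the work, as an engineer would, in place of code of your own. Each camera call takes 0.05 s, during which the arm holds its last target. There are 200 camera calls.

TASK

Two of the clay beakers on the ware board have fallen over. Stand each one back up on its foot in its own gap in the row, mouth up, flat on the plank between the battens and with a visible gap to the pots beside it. The clay is fragile: be gentle with the fallen beakers, and do not shift or tip the beaker and the bowls that are still standing.

Things in the scene. Friction and masses are not known exactly. Their poses are not given: they have to be found in the camera images.
- board: Fixed wooden ware board, 920 x 134 mm, its y axis along its length and the lane. Origin under its centre on the bench; the plank's top is 32 mm above. On each long edge runs a batten 20 mm wide, rising 10 mm above the plank; the lane between the battens is 94 mm wide, centred on the board.
- beaker_right: Fallen ochre clay beaker, brown band near its open mouth: straight cylinder, 80 mm outside diameter, 120 mm tall, wall 6 mm, floor 10 mm thick, 0.3 to 0.55 kg, centre of mass about 53 mm above the foot. Origin: centre of the foot's underside; z axis runs from foot to mouth. Lies along the lane on the -y side of beaker_mid, foot towards beaker_mid, mouth away from it.
- beaker_right_mouth (a point): Centre of beaker_right's mouth in the plane of the rim. Turned up about the lower edge of its foot, the beaker stands with its axis 40 mm nearer beaker_mid than its foot's face was when lying; if that leaves too little room it must first be slid along the lane.
- beaker_left: Fallen beaker of the same shape, colour and size as beaker_right (its own mass in the same range), lying on the +y side of beaker_mid, foot towards beaker_mid, mouth away from it. Origin and axes as for beaker_right.
- beaker_left_mouth (a point): Centre of beaker_left's mouth, in the plane of the rim.
- beaker_mid: A beaker of the same shape, standing in the middle of the row; loose, leave it alone. Origin at the centre of its foot.
- bowl_ochre: Low ochre tea bowl, rim diameter 96 mm, 55 mm high, foot 52 mm across, standing loose at one end of the row; leave it alone. Origin at the centre of its foot.
- bowl_grey: Low grey tea bowl, same shape, at the other end of the row (which end varies); leave it alone.
There are look-alikes about, which are no part of the job. Leave any yellow look-alike of the beaker_left alone. What is shaped like the bowl_ochre but orange or yellow is not meant.

How it is judged:
By the outcome, as a careful person would: the job done as asked, in the order asked, and still so for the second after the job is handed in, with the robot touching nothing.
It also fails if it takes over 72 s, if anything falls off the work surface, if the arm or the gripper's body presses on something with over 40 N, if the wrist force passes 120 N, or if a joint passes its speed limit or range.

## Working session

There is one attempt and no reset: what is moved stays moved. The work goes in short steps, Python scripts to look and compute and a tool call to move; the robot and the scene stay as the last step left them, time stands still between calls to the robot, and variables do not carry over. Pictures are saved under pics/ and viewed, at most 10 in all, crops included, and the job is handed in when it is done.

Besides the shell and the picture viewer there is one more tool, called after "Call:" as a command line: name --argument value ..., lists and objects as JSON in quotes. servo_tool: Moves the arm, as the interface text tells. Its arguments: {"type":"object","properties":{"moves":{"type":"array","items":{"type":"object","properties":{"jaw":{"type":"number"},"dx":{"type":"number"},"dy":{"type":"number"},"dz":{"type":"number"},"roll":{"type":"number"}}}},"newtons":{"type":"number"}},"required":["moves"]}

```bash
ls; mkdir -p pics; python3 - <<'E'
from station import *
import cv2,numpy as np
s=get_state();print(s)
for n in("scene","top"):
    p,d=grab_frame(n);np.savez(f"pics/{n}0.npz",p=p,d=d);cv2.imwrite(f"pics/{n}0.png",p[:,:,::-1]);c=calibration(n);print(n,c)
E
```

```text
pics
{'t': 0.0, 'q': array([ 1.59007507e+00,  3.59362785e-01,  1.10510925e-02, -3.68278069e-04,
       -1.22407844e+00, -2.88146883e-01]), 'qd': array([ 4.71821445e-04, -6.44749072e-04,  1.17484253e-03,  5.81723165e-04,
       -1.52635264e-03, -3.27360927e-05]), 'joint_efforts': array([-1.44678230e-03, -5.82709587e+01,  2.93058479e+01,  6.99771255e+00,
        6.98751857e-03, -1.54856684e-04]), 'eef_pos': array([0.17916657, 0.65027843, 0.22563162]), 'ee_rot': array([ 3.13996617e+00, -1.21035469e-04, -2.68993459e-01]), 'force': array([0.46105538, 0.49298096, 0.23141008]), 'moment': array([ 0.02019162, -0.03128422, -0.02785222]), 'gripper_force': 0.0, 'width': 0.08732269996118026}
scene {'intrinsics': array([[474.13456717,   0.        , 319.53052446],
       [  0.        , 474.13456717, 233.73055932],
       [  0.        ,   0.        ,   1.        ]]), 'R': array([[-0.83381926,  0.55179347, -0.01641378],
       [ 0.45881169,  0.67616668, -0.5764464 ],
       [-0.3069809 , -0.48818294, -0.8169701 ]]), 't': array([ 0.3803346 , -0.19086608,  1.2119408 ])}
top {'intrinsics': array([[610.81653173,   0.        , 316.90027638],
       [  0.        , 610.81653173, 247.65068836],
       [  0.        ,   0.        ,   1.        ]]), 'R': array([[ 0.00534649, -0.99998296, -0.00234423],
       [-0.99254375, -0.00502122, -0.12178545],
       [ 0.1217716 ,  0.00297788, -0.99255368]]), 't': array([0.01976046, 0.47916352, 1.62484798])}
```

View pics/top0.png

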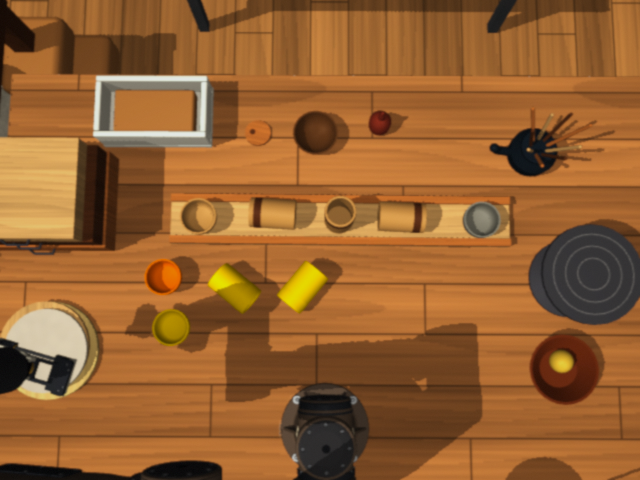

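View pics/scene0.png

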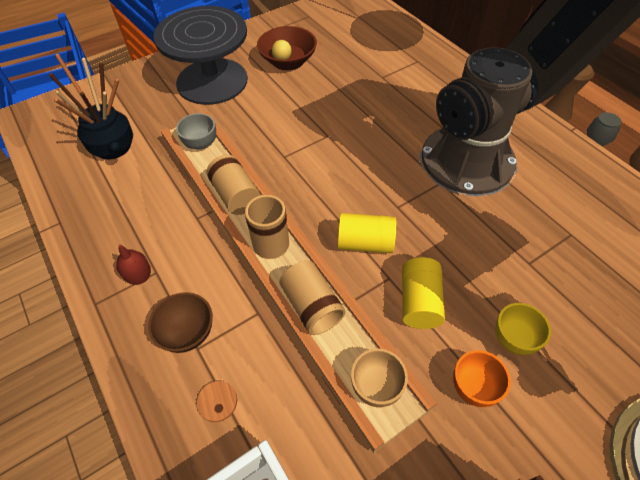

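The top view shows the row at v≈215:
- ochre bowl at (198,215)
- beaker_left at (273,213), with its band/mouth at u≈255
- beaker_mid at (340,213)
- beaker_right at (402,217), with its band/mouth at u≈420
- grey bowl at (482,219)

Possible mix-ups are the yellow cylinders at (234,288) and (303,287), the orange bowl at (163,276) and the yellow bowl at (171,327). All of these are off the board. I choose the two banded ochre beakers lying in the lane.

```bash
cat > h.py <<'E'
from station import *
import cv2,numpy as np
def cloud(n,p=None,d=None,c=None):
    if p is None: p,d=grab_frame(n)
    c=c or calibration(n); K=c["intrinsics"]; v,u=np.mgrid[:480,:640]
    X=np.stack([(u-K[0,2])/K[0,0]*d,(v-K[1,2])/K[1,1]*d,d],-1)
    W=(X-c["t"])@c["R"]; W[d<=0]=np.nan
    return p,W
def comps(W,box,zmin,zmax=.25,amin=60):
    m=(W[...,0]>box[0])&(W[...,0]<box[1])&(W[...,1]>box[2])&(W[...,1]<box[3])&(W[...,2]>zmin)&(W[...,2]<zmax)
    n,l,st,_=cv2.connectedComponentsWithStats(m.astype(np.uint8),connectivity=4)
    return [W[l==i] for i in range(1,n) if st[i,4]>amin]
E
python3 - <<'E'
from h import *
np.set_printoptions(precision=4,suppress=True)
for n in("top","scene"):
    z=np.load(f"pics/{n}0.npz"); p,W=cloud(n,z["p"],z["d"])
    if n=="top":
        print("plank",W[213,310],W[217,365],W[217,230],"edges",W[198,310],W[240,310])
        crop=p[190:250,180:500]; cv2.imwrite("pics/crop.png",cv2.resize(crop[:,:,::-1],None,fx=2.5,fy=2.5,interpolation=3))
    bat=comps(W,(.4,.75,-.6,.6),.036,.046,150)
    for q in bat:
        if np.ptp(q[:,1])>.3: print("batten",q.mean(0),np.polyfit(q[:,1],q[:,0],1),q[:,1].min(),q[:,1].max())
    for q in comps(W,(.45,.7,-.5,.5),.055):
        lo,hi=np.percentile(q,1,axis=0),np.percentile(q,99,axis=0)
        top=q[q[:,2]>hi[2]-.012]
        print(n,len(q),"lo",lo,"hi",hi,"line x(y)",np.polyfit(q[:,1],q[:,0],1),"ridge",np.polyfit(top[:,1],top[:,0],1),top.mean(0))
E
```

```text
plank [0.5728 0.0415 0.0367] [ 0.5633 -0.1081  0.0326] [0.5607 0.2585 0.0367] edges [0.6123 0.0416 0.0461] [0.4988 0.041  0.0375]
batten [0.6147 0.2043 0.0412] [0.0017 0.6143] -0.026107533366645144 0.42187733178851267
batten [ 0.6121 -0.24    0.0411] [0.0118 0.6149] -0.4066614803701178 -0.045243903796116126
batten [0.4996 0.1451 0.0412] [0.0061 0.4988] -0.026407049465251877 0.32160002601795146
batten [ 0.4975 -0.2709  0.0412] [0.0057 0.499 ] -0.49781192512909334 -0.02913073786316722
top 570 lo [ 0.5183 -0.0738  0.0577] hi [0.5959 0.0043 0.1581] line x(y) [-0.1055  0.5542] ridge [-0.01    0.5565] [ 0.5569 -0.0348  0.1518]
top 1409 lo [0.5249 0.082  0.0693] hi [0.6038 0.2013 0.1178] line x(y) [0.0379 0.5555] ridge [0.0512 0.5578] [0.565  0.1416 0.1104]
top 445 lo [0.5092 0.2907 0.0556] hi [0.6022 0.3843 0.0943] line x(y) [0.0519 0.5434] ridge [0.0753 0.5324] [0.5579 0.3391 0.087 ]
top 1429 lo [ 0.5174 -0.2579  0.0649] hi [ 0.5959 -0.139   0.1164] line x(y) [0.0344 0.56  ] ridge [0.0485 0.5666] [ 0.557  -0.1987  0.1095]
top 487 lo [ 0.5037 -0.4556  0.0551] hi [ 0.5956 -0.3623  0.0929] l
[... 189 characters left out ...]
0.0427] [0.0048 0.6131] -0.5006697718217961 0.419282192071297
batten [0.4997 0.1333 0.0427] [0.0036 0.4993] -0.08535300256990223 0.32466883472000224
scene 875 lo [ 0.5062 -0.4578  0.0552] hi [ 0.5969 -0.3639  0.0897] line x(y) [0.1067 0.5947] ridge [0.0961 0.5905] [ 0.551  -0.4115  0.0844]
scene 3894 lo [ 0.5227 -0.2585  0.0582] hi [0.5983 0.0028 0.1539] line x(y) [-0.0117  0.5617] ridge [0.0943 0.5627] [ 0.5594 -0.035   0.1498]
scene 2528 lo [0.5298 0.0806 0.0602] hi [0.6077 0.2004 0.1146] line x(y) [0.0089 0.5712] ridge [0.0508 0.5605] [0.5678 0.1422 0.1093]
scene 1221 lo [0.5097 0.2896 0.0554] hi [0.6024 0.3821 0.0906] line x(y) [0.0772 0.5235] ridge [0.081  0.5269] [0.554  0.335  0.0866]
```

View pics/crop.png

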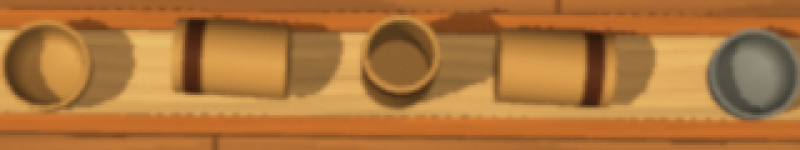

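The crop confirms the choice: both lying ochre beakers have brown bands at their outer ends, and nothing there is yellow. Tops are at about 0.1125 m in both views, so the axis is at about 0.072 m. Moving above beaker_left's mouth end.

Call:
servo_tool --moves '[{"dx":0.039,"dy":-0.0465,"roll":-7.75,"jaw":1},{"dx":0.039,"dy":-0.0465,"roll":-7.75,"jaw":1},{"dx":0.039,"dy":-0.0465,"roll":-7.75,"jaw":1},{"dx":0.039,"dy":-0.0465,"roll":-7.75,"jaw":1},{"dx":0.039,"dy":-0.0465,"roll":-7.75,"jaw":1},{"dx":0.039,"dy":-0.0465,"roll":-7.75,"jaw":1},{"dx":0.039,"dy":-0.0465,"roll":-7.75,"jaw":1},{"dx":0.039,"dy":-0.0465,"roll":-7.75,"jaw":1},{"dx":0.039,"dy":-0.0465,"roll":-7.75,"jaw":1},{"dx":0.039,"dy":-0.0465,"roll":-7.75,"jaw":1}]' --newtons 10

```text
$.moves[0]: bad value
```

```bash
python3 - <<'E'
from h import *
np.set_printoptions(precision=4,suppress=True)
c=calibration("wrist");p,d=grab_frame("wrist");s=get_state();print(s["t"],s["eef_pos"],s["ee_rot"],-c["R"].T@c["t"])
p,W=cloud("wrist",p,d,c);cv2.imwrite("pics/w1.png",p[:,:,::-1])
for q in comps(W,(.45,.7,-.5,.5),.055,.125,300):
    lo,hi=np.percentile(q,1,axis=0),np.percentile(q,99,axis=0);top=q[q[:,2]>hi[2]-.01]
    print(len(q),lo,hi,"ridge",np.polyfit(top[:,1],top[:,0],1),top.mean(0))
E
```

```text
0.15 [0.1792 0.6504 0.2258] [ 3.1403 -0.0001 -0.2688] [0.2523 0.6302 0.3853]
```

View pics/w1.png

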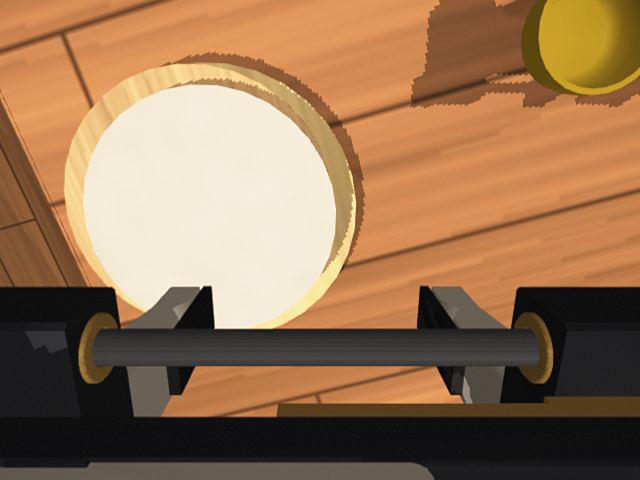

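The wrist view shows only the starting place: a wheel head at (210,200). The move was refused, so I'll retry with every key filled in.

Call:
servo_tool --moves '[{"dx":0.039,"dy":-0.0465,"dz":0,"roll":-7.75,"jaw":1},{"dx":0.039,"dy":-0.0465,"dz":0,"roll":-7.75,"jaw":1},{"dx":0.039,"dy":-0.0465,"dz":0,"roll":-7.75,"jaw":1},{"dx":0.039,"dy":-0.0465,"dz":0,"roll":-7.75,"jaw":1},{"dx":0.039,"dy":-0.0465,"dz":0,"roll":-7.75,"jaw":1},{"dx":0.039,"dy":-0.0465,"dz":0,"roll":-7.75,"jaw":1},{"dx":0.039,"dy":-0.0465,"dz":0,"roll":-7.75,"jaw":1},{"dx":0.039,"dy":-0.0465,"dz":0,"roll":-7.75,"jaw":1},{"dx":0.039,"dy":-0.0465,"dz":0,"roll":-7.75,"jaw":1},{"dx":0.039,"dy":-0.0465,"dz":0,"roll":-7.75,"jaw":1}]' --newtons 10

```text
t: 1.4
eef_pos: [0.5702, 0.184, 0.2265]
ee_rot: [3.142, 0.0, -1.626]
force: [0.6, 0.9, 0.8]
width: 0.0877
gripper_force: 0.0
```

```bash
cat > w.py <<'E'
from h import *
import sys
np.set_printoptions(precision=4,suppress=True)
c=calibration("wrist");p,d=grab_frame("wrist");s=get_state();print(s["t"],s["eef_pos"],s["ee_rot"],-c["R"].T@c["t"])
p,W=cloud("wrist",p,d,c);cv2.imwrite(f"pics/{sys.argv[1]}.png",p[:,:,::-1])
for q in comps(W,(.45,.7,-.5,.5),.055,.118,300):
    lo,hi=np.percentile(q,1,axis=0),np.percentile(q,99,axis=0);top=q[q[:,2]>hi[2]-.01]
    print(len(q),lo,hi,"ridge",np.polyfit(top[:,1],top[:,0],1),top.mean(0))
    # circle fit on cross-sections: x^2+z^2 = 2 x x0 + 2 z z0 + k
    for y in np.arange(lo[1]+.012,hi[1],.03):
        b=q[abs(q[:,1]-y)<.006]
        if len(b)>50: print("  y",y,"x range",np.percentile(b[:,0],[1,99]),"mid",np.percentile(b[:,0],[1,99]).mean())
E
python3 w.py w2
```

```text
1.45 [0.5734 0.1792 0.2261] [-3.1414 -0.0021 -1.6354] [0.567  0.1088 0.3861]
18139 [0.5267 0.0814 0.0845] [0.6033 0.1982 0.1138] ridge [0.0513 0.5577] [0.5647 0.1364 0.1101]
  y 0.09338593924906809 x range [0.5247 0.5997] mid 0.5622086070991592
  y 0.12338593924906809 x range [0.5266 0.6016] mid 0.564104118159817
  y 0.15338593924906807 x range [0.5285 0.6036] mid 0.5660132210857922
  y 0.1833859392490681 x range [0.5297 0.6056] mid 0.5676554582293762
584 [0.5799 0.3047 0.0552] [0.6016 0.3651 0.0895] ridge [0.2727 0.5081] [0.5958 0.3216 0.0873]
  y 0.31672385909004247 x range [0.5909 0.6   ] mid 0.5954545376768405
  y 0.34672385909004244 x range [0.5898 0.5971] mid 0.5934514678380467
732 [0.5074 0.3086 0.0552] [0.5315 0.3672 0.0895] ridge [-0.153   0.5621] [0.5119 0.3282 0.0873]
  y 0.3205658398516984 x range [0.5083 0.5161] mid 0.51220260340612
  y 0.3505658398516984 x range [0.512  0.5216] mid 0.5167992434363358
```

View pics/w2.png

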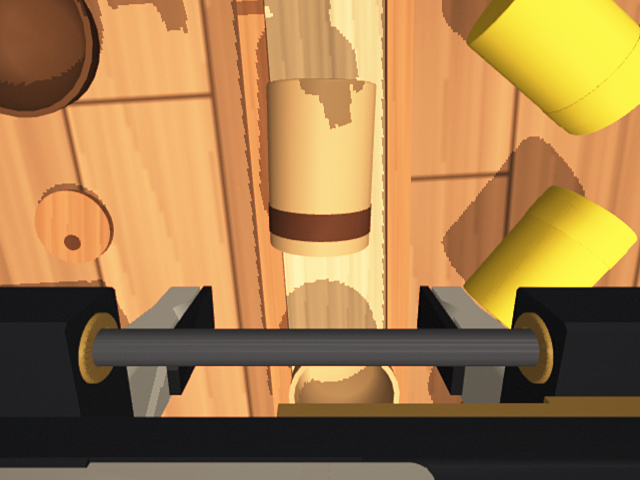

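The wrist view shows beaker_left at (320,165) with its band at (320,222), and the ochre bowl below at (345,380). Its axis is x≈0.5677 at y=0.185, slope 0.055. Lowering to just above it and letting the arm settle.

Call:
servo_tool --moves '[{"dx":0,"dy":0,"dz":-0.018,"roll":0,"jaw":1},{"dx":0,"dy":0,"dz":-0.018,"roll":0,"jaw":1},{"dx":0,"dy":0,"dz":-0.018,"roll":0,"jaw":1},{"dx":0,"dy":0,"dz":-0.018,"roll":0,"jaw":1},{"dx":0,"dy":0,"dz":-0.018,"roll":0,"jaw":1},{"dx":0,"dy":0,"dz":0,"roll":0,"jaw":1},{"dx":0,"dy":0,"dz":0,"roll":0,"jaw":1},{"dx":0,"dy":0,"dz":0,"roll":0,"jaw":1},{"dx":0,"dy":0,"dz":0,"roll":0,"jaw":1},{"dx":0,"dy":0,"dz":0,"roll":0,"jaw":1}]'

```text
t: 2.7
eef_pos: [0.5694, 0.1858, 0.1369]
ee_rot: [-3.141, 0.0, -1.621]
force: [-0.1, 0.7, 0.4]
width: 0.0875
gripper_force: 0.0
```

Call:
servo_tool --moves '[{"dx":-0.0015,"dy":0,"dz":-0.004,"roll":0,"jaw":1},{"dx":0,"dy":0,"dz":-0.012,"roll":0,"jaw":1},{"dx":0,"dy":0,"dz":-0.012,"roll":0,"jaw":1},{"dx":0,"dy":0,"dz":-0.012,"roll":0,"jaw":1},{"dx":0,"dy":0,"dz":-0.012,"roll":0,"jaw":1},{"dx":0,"dy":0,"dz":-0.012,"roll":0,"jaw":1},{"dx":0,"dy":0,"dz":-0.012,"roll":0,"jaw":1},{"dx":0,"dy":0,"dz":-0.008,"roll":0,"jaw":1},{"dx":0,"dy":0,"dz":0,"roll":0,"jaw":1},{"dx":0,"dy":0,"dz":0,"roll":0,"jaw":1}]'

```text
t: 3.95
eef_pos: [0.5681, 0.1859, 0.0529]
ee_rot: [-3.141, 0.0, -1.621]
force: [0.1, 0.2, 0.5]
width: 0.0878
gripper_force: 0.0
```

Call:
servo_tool --moves '[{"dx":0,"dy":0,"dz":0,"roll":0,"jaw":0.92},{"dx":0,"dy":0,"dz":0,"roll":0,"jaw":0.9},{"dx":0,"dy":0,"dz":0,"roll":0,"jaw":0.88},{"dx":0,"dy":0,"dz":0,"roll":0,"jaw":0.86},{"dx":0,"dy":0,"dz":0,"roll":0,"jaw":0.8},{"dx":0,"dy":0,"dz":0,"roll":0,"jaw":0.8},{"dx":0,"dy":0,"dz":0,"roll":0,"jaw":0.8},{"dx":0,"dy":0,"dz":0,"roll":0,"jaw":0.8},{"dx":0,"dy":0,"dz":0,"roll":0,"jaw":0.8},{"dx":0,"dy":0,"dz":0,"roll":0,"jaw":0.8}]' --newtons 10

```text
t: 5.2
eef_pos: [0.5675, 0.1858, 0.0529]
ee_rot: [3.141, 0.0, -1.622]
force: [-4.0, -0.2, 5.1]
width: 0.0786
gripper_force: 10.0
```

Gripped at 10 N. Lifting the mouth slightly, then towing the beaker outward while aligning it with the lane.

Call:
servo_tool --moves '[{"dx":0,"dy":-0.002,"dz":0.005,"roll":0,"jaw":0.8},{"dx":0,"dy":-0.0025,"dz":0.005,"roll":0,"jaw":0.8},{"dx":0,"dy":-0.002,"dz":0.004,"roll":0,"jaw":0.8},{"dx":-0.0015,"dy":0.009,"dz":0,"roll":0.5,"jaw":0.8},{"dx":-0.002,"dy":0.011,"dz":0,"roll":0.5,"jaw":0.8},{"dx":-0.002,"dy":0.011,"dz":0,"roll":0.5,"jaw":0.8},{"dx":-0.002,"dy":0.011,"dz":0,"roll":0.5,"jaw":0.8},{"dx":-0.002,"dy":0.009,"dz":0,"roll":0.5,"jaw":0.8},{"dx":-0.001,"dy":0.004,"dz":0,"roll":0.2,"jaw":0.8},{"dx":0,"dy":0,"dz":0,"roll":0,"jaw":0.8}]'

```text
t: 6.45
eef_pos: [0.5572, 0.2352, 0.0667]
ee_rot: [-3.141, 0.001, -1.574]
force: [-1.8, 2.2, -1.0]
width: 0.0789
gripper_force: 10.0
```

```bash
cat > s.py <<'E'
from h import *
import sys
np.set_printoptions(precision=4,suppress=True)
s=get_state();print(s["t"],s["eef_pos"],s["ee_rot"],s["force"],s["width"])
n=sys.argv[1]; p,W=cloud(n)
for q in comps(W,(.45,.7,-.5,.5),.055,.16):
    lo,hi=np.percentile(q,1,axis=0),np.percentile(q,99,axis=0); print(len(q),lo,hi,q.mean(0))
cv2.imwrite(f"pics/{sys.argv[2]}.png",p[:,:,::-1])
E
python3 s.py scene s1
```

```text
6.45 [0.5572 0.2352 0.0667] [-3.1412  0.001  -1.5741] [-1.7888  2.2433 -0.9742] 0.07889676435148978
863 [ 0.506  -0.4586  0.0556] [ 0.5968 -0.364   0.0899] [ 0.5505 -0.4139  0.0744]
3892 [ 0.5228 -0.2581  0.0576] [0.5984 0.0027 0.1541] [ 0.5628 -0.105   0.1075]
373 [0.5527 0.1254 0.0712] [0.6185 0.1989 0.1584] [0.5865 0.1477 0.1039]
73 [0.4888 0.2311 0.1551] [0.5144 0.2448 0.1596] [0.4991 0.2398 0.1572]
1030 [0.4751 0.2258 0.0558] [0.6303 0.2727 0.1594] [0.5496 0.2588 0.13  ]
1232 [0.5096 0.2892 0.0555] [0.6024 0.3822 0.091 ] [0.549  0.3305 0.0773]
```

View pics/s1.png

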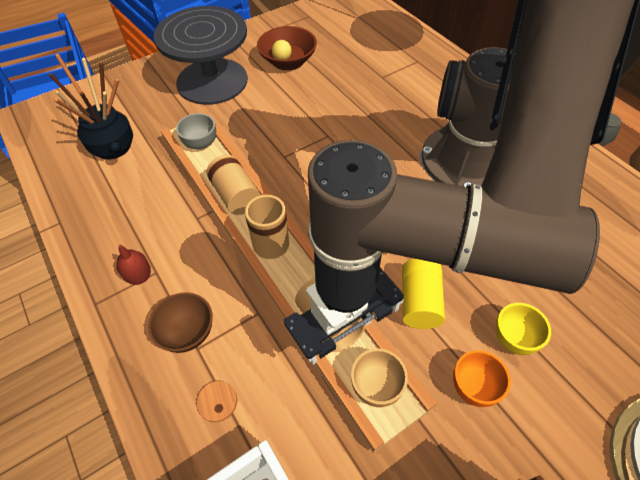

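Towed as intended: the foot edge is at y≈0.137 and both neighbours are unmoved. Now turning it up along the arc about the foot edge.

Call:
servo_tool --moves '[{"dx":0,"dy":-0.0041,"dz":0.007,"roll":0,"jaw":0.8},{"dx":0,"dy":-0.0046,"dz":0.0067,"roll":0,"jaw":0.8},{"dx":0,"dy":-0.005,"dz":0.0063,"roll":0,"jaw":0.8},{"dx":0,"dy":-0.0055,"dz":0.0059,"roll":0,"jaw":0.8},{"dx":0,"dy":-0.0058,"dz":0.0056,"roll":0,"jaw":0.8},{"dx":0,"dy":-0.0062,"dz":0.0051,"roll":0,"jaw":0.8},{"dx":0,"dy":-0.0066,"dz":0.0046,"roll":0,"jaw":0.8},{"dx":0,"dy":-0.0069,"dz":0.0042,"roll":0,"jaw":0.8},{"dx":0,"dy":-0.0072,"dz":0.0036,"roll":0,"jaw":0.8},{"dx":0,"dy":-0.0073,"dz":0.0032,"roll":0,"jaw":0.8}]'

```text
t: 7.75
eef_pos: [0.5573, 0.1746, 0.119]
ee_rot: [-3.141, 0.0, -1.574]
force: [-1.0, 0.1, -2.6]
width: 0.0782
gripper_force: 10.0
```

Call:
servo_tool --moves '[{"dx":0,"dy":-0.0076,"dz":0.0025,"roll":0,"jaw":0.8},{"dx":0,"dy":-0.0078,"dz":0.0019,"roll":0,"jaw":0.8},{"dx":0,"dy":-0.0079,"dz":0.0014,"roll":0,"jaw":0.8},{"dx":0,"dy":-0.0079,"dz":0.0008,"roll":0,"jaw":0.8},{"dx":0,"dy":-0.008,"dz":0.0003,"roll":0,"jaw":0.8},{"dx":0,"dy":-0.008,"dz":-0.0003,"roll":0,"jaw":0.8},{"dx":0,"dy":-0.0079,"dz":-0.0008,"roll":0,"jaw":0.8},{"dx":0,"dy":-0.0079,"dz":-0.0012,"roll":0,"jaw":0.8},{"dx":0,"dy":-0.0077,"dz":-0.0018,"roll":0,"jaw":0.8},{"dx":0,"dy":-0.006,"dz":-0.0015,"roll":0,"jaw":0.8}]'

```text
t: 9.0
eef_pos: [0.5571, 0.0978, 0.1195]
ee_rot: [3.141, -0.0, -1.575]
force: [-1.2, 1.3, -2.8]
width: 0.0784
gripper_force: 10.0
```

```bash
python3 s.py scene s2; python3 - <<'E'
from h import *
p=cv2.imread("pics/s2.png");cv2.imwrite("pics/s2c.png",cv2.resize(p[150:390,200:460],None,fx=2.3,fy=2.3))
E
```

```text
9.0 [0.5571 0.0978 0.1195] [ 3.1411 -0.0001 -1.5746] [-1.2391  1.3197 -2.7906] 0.07840971398737934
872 [ 0.5061 -0.4586  0.0553] [ 0.5967 -0.3641  0.0898] [ 0.5506 -0.4138  0.0743]
2523 [ 0.5236 -0.2595  0.0595] [ 0.5986 -0.0059  0.1535] [ 0.5682 -0.1494  0.107 ]
141 [0.519  0.0617 0.1021] [0.5759 0.0941 0.1579] [0.5433 0.0723 0.1251]
1462 [0.5062 0.0612 0.0561] [0.6084 0.1375 0.1554] [0.5606 0.1143 0.1084]
1219 [0.5096 0.2894 0.0556] [0.6023 0.3822 0.091 ] [0.5487 0.3307 0.0775]
```

View pics/s2c.png

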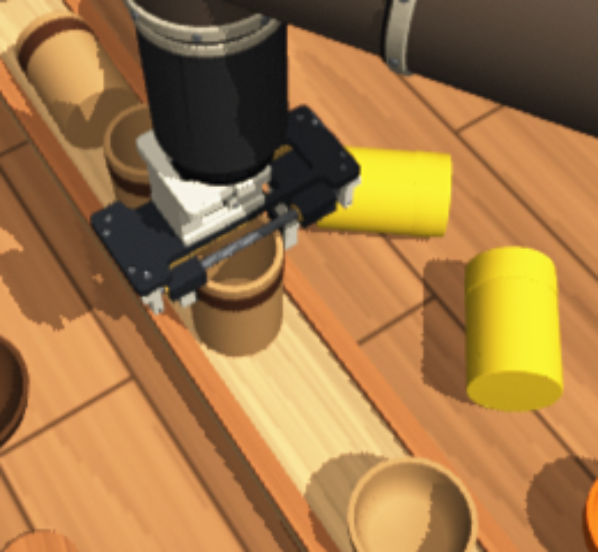

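The crop shows beaker_left nearly upright at (240,300) between the battens. Seating it gently and checking the force.

Call:
servo_tool --moves '[{"dx":0,"dy":-0.0005,"dz":-0.0005,"roll":0,"jaw":0.8},{"dx":0,"dy":-0.0005,"dz":-0.0005,"roll":0,"jaw":0.8},{"dx":0,"dy":0,"dz":-0.0005,"roll":0,"jaw":0.8},{"dx":0,"dy":0,"dz":-0.0005,"roll":0,"jaw":0.8},{"dx":0,"dy":0,"dz":0,"roll":0,"jaw":0.8},{"dx":0,"dy":0,"dz":0,"roll":0,"jaw":0.8},{"dx":0,"dy":0,"dz":0,"roll":0,"jaw":0.8},{"dx":0,"dy":0,"dz":0,"roll":0,"jaw":0.8},{"dx":0,"dy":0,"dz":0,"roll":0,"jaw":0.8},{"dx":0,"dy":0,"dz":0,"roll":0,"jaw":0.8}]'

```text
t: 10.3
eef_pos: [0.5572, 0.0969, 0.1191]
ee_rot: [-3.141, -0.001, -1.574]
force: [-4.5, -3.0, 8.2]
width: 0.0785
gripper_force: 10.0
```

```bash
cat > tilt.py <<'E'
from h import *
import sys
np.set_printoptions(precision=4,suppress=True)
y0=float(sys.argv[1]); s=get_state(); print(s["t"],s["eef_pos"],s["force"],s["width"])
p,W=cloud("scene")
q=W[(abs(W[...,0]-.557)<.05)&(abs(W[...,1]-y0)<.06)]
# circle-fit each height slice of the outer wall
for z in np.arange(.045,.13,.012):
    b=q[abs(q[:,2]-z)<.005]
    b=b[(b[:,1]>y0+.0)&(abs(b[:,0]-.557)<.043)]
    if len(b)>25:
        A=np.c_[2*b[:,0],2*b[:,1],np.ones(len(b))];k=np.linalg.lstsq(A,(b[:,:2]**2).sum(1),rcond=None)[0]
        print(round(z,3),len(b),"c",k[:2],"r",np.sqrt(k[2]+k[:2]@k[:2]),"ymax",np.percentile(b[:,1],98))
E
python3 tilt.py 0.097
```

```text
10.3 [0.5572 0.0969 0.1191] [-4.4947 -2.9592  8.177 ] 0.07847581388291804
0.045 74 c [0.5584 0.0949] r 0.039218209451363256 ymax 0.1345644012016614
0.057 88 c [0.5585 0.0952] r 0.03924673237824868 ymax 0.13494658865544637
0.069 86 c [0.5586 0.0955] r 0.03919277435936002 ymax 0.13492886199111093
0.081 87 c [0.5584 0.0954] r 0.039470721730054004 ymax 0.13514292776417203
0.093 90 c [0.5584 0.0955] r 0.039586350769029055 ymax 0.13529749673502406
0.105 96 c [0.5593 0.0977] r 0.037728034273362486 ymax 0.13619586113250604
0.117 82 c [0.5601 0.0993] r 0.03657230340381262 ymax 0.1359991814341059
0.129 106 c [0.5589 0.0973] r 0.039350960242861624 ymax 0.13729420943394763
```

It is seated and upright to within about 1°, centred at (0.558, 0.096). Releasing, then rising.

Call:
servo_tool --moves '[{"dx":0,"dy":0,"dz":0.0006,"roll":0,"jaw":0.8},{"dx":0,"dy":0,"dz":0,"roll":0,"jaw":0.92},{"dx":0,"dy":0,"dz":0,"roll":0,"jaw":0.95},{"dx":0,"dy":0,"dz":0,"roll":0,"jaw":1},{"dx":0,"dy":0,"dz":0,"roll":0,"jaw":1},{"dx":0,"dy":0,"dz":0,"roll":0,"jaw":1},{"dx":0,"dy":0,"dz":0.01,"roll":0,"jaw":1},{"dx":0,"dy":0,"dz":0.02,"roll":0,"jaw":1},{"dx":0,"dy":0,"dz":0.04,"roll":0,"jaw":1},{"dx":0,"dy":0,"dz":0.04,"roll":0,"jaw":1}]'

```text
t: 11.6
eef_pos: [0.5572, 0.0972, 0.2305]
ee_rot: [-3.141, -0.0, -1.574]
force: [0.5, 0.5, 0.3]
width: 0.0874
gripper_force: 0.0
```

```bash
python3 tilt.py 0.096; python3 s.py top t2
```

```text
11.6 [0.5572 0.0972 0.2305] [0.5441 0.5364 0.3353] 0.08735648424051788
0.045 83 c [0.5584 0.0943] r 0.039460388395636814 ymax 0.1343482660785599
0.057 83 c [0.5587 0.095 ] r 0.03903985714489759 ymax 0.13430112567476238
0.069 89 c [0.5585 0.0947] r 0.03924299458900521 ymax 0.13426155998963354
0.081 91 c [0.5585 0.0948] r 0.039262131361802746 ymax 0.13460165346309258
0.093 100 c [0.5585 0.0944] r 0.03941083955153004 ymax 0.13435051463493047
0.105 94 c [0.5591 0.0956] r 0.038295134475713394 ymax 0.13426006995746298
0.117 93 c [0.5596 0.0967] r 0.037454638752933096 ymax 0.13434271566256314
0.129 110 c [0.5598 0.0971] r 0.03741655473907541 ymax 0.13489850841116216
11.65 [0.5599 0.0977 0.2367] [-3.1332  0.0019 -1.5732] [4.2105 0.8276 7.2441] 0.08764167966231752
567 [ 0.5181 -0.0736  0.057 ] [0.5954 0.0043 0.1575] [ 0.5578 -0.0347  0.1224]
90 [0.536  0.0573 0.0579] [0.5864 0.0724 0.1574] [0.5604 0.0633 0.1297]
1428 [ 0.5175 -0.258   0.0639] [ 0.5956 -0.1389  0.1172] [ 0.5532 -0.1973  0.1014]
466 [ 0.5036 -0.4563  0.0561] [ 0.5956 -0.3625  0.0933] [ 0.5539 -0.4159  0.0767]
```

Beaker_left stands on its own, with 50 mm of clearance to beaker_mid. Moving to beaker_right's mouth end.

Call:
servo_tool --moves '[{"dx":-0.002,"dy":-0.04,"dz":0,"roll":-2.5,"jaw":1},{"dx":0,"dy":-0.05,"dz":0,"roll":0,"jaw":1},{"dx":0,"dy":-0.05,"dz":0,"roll":0,"jaw":1},{"dx":0,"dy":-0.05,"dz":0,"roll":0,"jaw":1},{"dx":0,"dy":-0.05,"dz":0,"roll":0,"jaw":1},{"dx":0,"dy":-0.05,"dz":0,"roll":0,"jaw":1},{"dx":0,"dy":-0.05,"dz":0,"roll":0,"jaw":1},{"dx":0,"dy":0,"dz":0,"roll":0,"jaw":1},{"dx":0,"dy":0,"dz":0,"roll":0,"jaw":1},{"dx":0,"dy":0,"dz":0,"roll":0,"jaw":1}]'

```text
t: 12.95
eef_pos: [0.5554, -0.2418, 0.2289]
ee_rot: [-3.141, 0.0, -1.617]
force: [0.0, -0.0, 1.1]
width: 0.0877
gripper_force: 0.0
```

```bash
python3 w.py w3
```

```text
13.0 [ 0.5555 -0.2417  0.2289] [-3.1412  0.     -1.6165] [ 0.5527 -0.3171  0.3885]
2010 [ 0.5071 -0.4034  0.0554] [ 0.5927 -0.364   0.0899] ridge [-0.334  0.425] [ 0.5508 -0.3767  0.0878]
  y -0.3914255405485122 x range [0.5059 0.5936] mid 0.5497497025244732
12035 [ 0.5182 -0.2618  0.0653] [ 0.5945 -0.164   0.1138] ridge [0.0345 0.5637] [ 0.5563 -0.2168  0.11  ]
  y -0.2497830642290434 x range [0.5167 0.5928] mid 0.5547704041663961
  y -0.2197830642290434 x range [0.5187 0.5937] mid 0.5561697136470316
  y -0.1897830642290434 x range [0.5199 0.5951] mid 0.557465616914093
887 [ 0.5254 -0.077   0.0552] [ 0.5868 -0.0603  0.0796] ridge [-1.5138  0.4425] [ 0.5554 -0.0746  0.0741]
  y -0.06496989076763199 x range [0.5251 0.589 ] mid 0.5570354844945468
```

Call:
servo_tool --moves '[{"dx":0,"dy":-0.0015,"dz":-0.025,"roll":0,"jaw":1},{"dx":0,"dy":0,"dz":-0.025,"roll":0,"jaw":1},{"dx":0,"dy":0,"dz":-0.025,"roll":0,"jaw":1},{"dx":0,"dy":0,"dz":-0.022,"roll":0,"jaw":1},{"dx":0,"dy":0,"dz":-0.02,"roll":0,"jaw":1},{"dx":0,"dy":0,"dz":-0.02,"roll":0,"jaw":1},{"dx":0,"dy":0,"dz":-0.02,"roll":0,"jaw":1},{"dx":0,"dy":0,"dz":-0.019,"roll":0,"jaw":1},{"dx":0,"dy":0,"dz":0,"roll":0,"jaw":1},{"dx":0,"dy":0,"dz":0,"roll":0,"jaw":1}]'

```text
t: 14.25
eef_pos: [0.556, -0.2438, 0.0535]
ee_rot: [-3.141, -0.0, -1.617]
force: [0.2, 0.5, -0.2]
width: 0.0874
gripper_force: 0.0
```

Call:
servo_tool --moves '[{"dx":0,"dy":0,"dz":0,"roll":0,"jaw":0.92},{"dx":0,"dy":0,"dz":0,"roll":0,"jaw":0.9},{"dx":0,"dy":0,"dz":0,"roll":0,"jaw":0.88},{"dx":0,"dy":0,"dz":0,"roll":0,"jaw":0.86},{"dx":0,"dy":0,"dz":0,"roll":0,"jaw":0.8},{"dx":0,"dy":0,"dz":0,"roll":0,"jaw":0.8},{"dx":0,"dy":0,"dz":0,"roll":0,"jaw":0.8},{"dx":0,"dy":0,"dz":0,"roll":0,"jaw":0.8},{"dx":0,"dy":0,"dz":0,"roll":0,"jaw":0.8},{"dx":0,"dy":0,"dz":0,"roll":0,"jaw":0.8}]' --newtons 10

```text
t: 15.5
eef_pos: [0.5548, -0.2442, 0.0532]
ee_rot: [3.141, -0.0, -1.618]
force: [-3.7, 1.1, 6.3]
width: 0.0786
gripper_force: 10.0
```

Call:
servo_tool --moves '[{"dx":0,"dy":0.002,"dz":0.005,"roll":0,"jaw":0.8},{"dx":0,"dy":0.0025,"dz":0.005,"roll":0,"jaw":0.8},{"dx":0,"dy":0.002,"dz":0.004,"roll":0,"jaw":0.8},{"dx":0.0003,"dy":-0.01,"dz":0,"roll":0.4,"jaw":0.8},{"dx":0.0003,"dy":-0.012,"dz":0,"roll":0.4,"jaw":0.8},{"dx":0.0003,"dy":-0.012,"dz":0,"roll":0.4,"jaw":0.8},{"dx":0.0003,"dy":-0.012,"dz":0,"roll":0.4,"jaw":0.8},{"dx":0,"dy":-0.01,"dz":0,"roll":0.4,"jaw":0.8},{"dx":0,"dy":-0.004,"dz":0,"roll":0.3,"jaw":0.8},{"dx":0,"dy":0,"dz":0,"roll":0,"jaw":0.8}]'

```text
t: 16.75
eef_pos: [0.5564, -0.2986, 0.0669]
ee_rot: [3.141, -0.001, -1.578]
force: [-0.9, -2.7, -0.1]
width: 0.0787
gripper_force: 10.0
```

```bash
python3 s.py scene s3; python3 s.py top t3
```

```text
16.75 [ 0.5564 -0.2986  0.0669] [ 3.1415 -0.0009 -1.5778] [-0.8513 -2.7004 -0.1347] 0.07872518266606306
87 [ 0.4881 -0.3267  0.1386] [ 0.5274 -0.3018  0.1594] [ 0.5066 -0.3146  0.1551]
2675 [ 0.4767 -0.3683  0.058 ] [ 0.6424 -0.1936  0.1589] [ 0.5613 -0.25    0.1131]
4243 [ 0.5229 -0.0726  0.0567] [0.5982 0.1342 0.1547] [0.5606 0.0353 0.115 ]
1228 [0.5094 0.2892 0.0556] [0.6022 0.3822 0.0908] [0.5487 0.3309 0.0773]
16.8 [ 0.5564 -0.2985  0.067 ] [ 3.1416 -0.0011 -1.5776] [-0.8253 -3.3217 -0.5608] 0.0782836375899542
574 [0.5185 0.0577 0.0573] [0.5956 0.1337 0.1575] [0.5585 0.097  0.1225]
401 [ 0.5183 -0.0562  0.0554] [0.5961 0.0044 0.1576] [ 0.5605 -0.0234  0.1211]
460 [0.5089 0.2907 0.0554] [0.6019 0.3842 0.0938] [0.5604 0.3452 0.0763]
907 [ 0.4941 -0.2783  0.0764] [ 0.596  -0.2084  0.1575] [ 0.5488 -0.2446  0.115 ]
338 [ 0.503  -0.4565  0.0553] [ 0.5885 -0.363   0.0932] [ 0.5421 -0.4257  0.0763]
155 [ 0.4948 -0.3159  0.1045] [ 0.5413 -0.2836  0.1593] [ 0.5151 -0.2998  0.1405]
```

The foot edge is at y≈-0.200, so the same arc mirrored applies.

Call:
servo_tool --moves '[{"dx":0,"dy":0.0041,"dz":0.007,"roll":0,"jaw":0.8},{"dx":0,"dy":0.0046,"dz":0.0067,"roll":0,"jaw":0.8},{"dx":0,"dy":0.005,"dz":0.0063,"roll":0,"jaw":0.8},{"dx":0,"dy":0.0055,"dz":0.0059,"roll":0,"jaw":0.8},{"dx":0,"dy":0.0058,"dz":0.0056,"roll":0,"jaw":0.8},{"dx":0,"dy":0.0062,"dz":0.0051,"roll":0,"jaw":0.8},{"dx":0,"dy":0.0066,"dz":0.0046,"roll":0,"jaw":0.8},{"dx":0,"dy":0.0069,"dz":0.0042,"roll":0,"jaw":0.8},{"dx":0,"dy":0.0072,"dz":0.0036,"roll":0,"jaw":0.8},{"dx":0,"dy":0.0073,"dz":0.0032,"roll":0,"jaw":0.8}]'

```text
t: 18.1
eef_pos: [0.5566, -0.238, 0.1191]
ee_rot: [-3.141, -0.0, -1.578]
force: [0.0, 0.2, -3.4]
width: 0.0787
gripper_force: 10.0
```

Call:
servo_tool --moves '[{"dx":0,"dy":0.0076,"dz":0.0025,"roll":0,"jaw":0.8},{"dx":0,"dy":0.0078,"dz":0.0019,"roll":0,"jaw":0.8},{"dx":0,"dy":0.0079,"dz":0.0014,"roll":0,"jaw":0.8},{"dx":0,"dy":0.0079,"dz":0.0008,"roll":0,"jaw":0.8},{"dx":0,"dy":0.008,"dz":0.0003,"roll":0,"jaw":0.8},{"dx":0,"dy":0.008,"dz":-0.0003,"roll":0,"jaw":0.8},{"dx":0,"dy":0.0079,"dz":-0.0008,"roll":0,"jaw":0.8},{"dx":0,"dy":0.0079,"dz":-0.0012,"roll":0,"jaw":0.8},{"dx":0,"dy":0.0077,"dz":-0.0018,"roll":0,"jaw":0.8},{"dx":0,"dy":0.006,"dz":-0.0015,"roll":0,"jaw":0.8}]'

```text
t: 19.35
eef_pos: [0.5565, -0.1612, 0.1198]
ee_rot: [3.141, 0.0, -1.578]
force: [0.4, -0.8, -3.2]
width: 0.0782
gripper_force: 10.0
```

Call:
servo_tool --moves '[{"dx":0,"dy":0.0005,"dz":-0.0005,"roll":0,"jaw":0.8},{"dx":0,"dy":0.0005,"dz":-0.0005,"roll":0,"jaw":0.8},{"dx":0,"dy":0,"dz":-0.0003,"roll":0,"jaw":0.8},{"dx":0,"dy":0,"dz":0,"roll":0,"jaw":0.8},{"dx":0,"dy":0,"dz":0,"roll":0,"jaw":0.8},{"dx":0,"dy":0,"dz":0,"roll":0,"jaw":0.8},{"dx":0,"dy":0,"dz":0,"roll":0,"jaw":0.8},{"dx":0,"dy":0,"dz":0,"roll":0,"jaw":0.8},{"dx":0,"dy":0,"dz":0,"roll":0,"jaw":0.8},{"dx":0,"dy":0,"dz":0,"roll":0,"jaw":0.8}]'

```text
t: 20.6
eef_pos: [0.5565, -0.1607, 0.1196]
ee_rot: [-3.141, 0.0, -1.578]
force: [-1.1, 3.8, 5.8]
width: 0.0788
gripper_force: 10.0
```

```bash
sed -i 's/b\[:,1\]>y0+.0)/(b[:,1]-y0)*np.sign(y0)>-.03)/' tilt.py; python3 tilt.py -0.16; python3 s.py top t4
```

```text
20.6 [ 0.5565 -0.1607  0.1196] [-1.0503  3.8095  5.7534] 0.07881933731133461
0.045 36 c [ 0.5656 -0.1595] r 0.031751950002377766 ymax -0.13079004050433085
0.057 32 c [ 0.5579 -0.1633] r 0.03963443937614519 ymax -0.13141761583594627
0.069 35 c [ 0.5678 -0.1581] r 0.029188159397033474 ymax -0.1305278815730407
0.081 62 c [ 0.5587 -0.1611] r 0.037825274282486665 ymax -0.13057846085962152
0.093 110 c [ 0.5587 -0.1606] r 0.037394169809068276 ymax -0.13086969018595762
0.105 132 c [ 0.5588 -0.1608] r 0.037180091387051015 ymax -0.1304553588763319
0.117 139 c [ 0.5586 -0.1609] r 0.03720672757736573 ymax -0.13087236666108398
0.129 133 c [ 0.5584 -0.1602] r 0.03738155853786349 ymax -0.13057490082346085
20.65 [ 0.5565 -0.1607  0.1196] [-3.1412  0.0002 -1.578 ] [-1.5629  3.2542  5.8266] 0.07852668448459356
453 [0.5088 0.291  0.0555] [0.6025 0.385  0.0935] [0.5611 0.3444 0.0768]
151 [0.5197 0.1069 0.0601] [0.5814 0.1361 0.1584] [0.5485 0.1245 0.1284]
478 [ 0.5035 -0.4553  0.0552] [ 0.5953 -0.3628  0.0936] [ 0.5544 -0.4165  0.0763]
129 [ 0.5299 -0.137   0.0568] [ 0.5818 -0.1207  0.1575] [ 0.5498 -0.1261  0.1187]
135 [ 0.5215 -0.0742  0.0593] [ 0.5831 -0.0488  0.1568] [ 0.549  -0.0636  0.1219]
```

Same seated state, and upright. Releasing and rising.

Call:
servo_tool --moves '[{"dx":0,"dy":0,"dz":0.0005,"roll":0,"jaw":0.8},{"dx":0,"dy":0,"dz":0,"roll":0,"jaw":0.92},{"dx":0,"dy":0,"dz":0,"roll":0,"jaw":0.95},{"dx":0,"dy":0,"dz":0,"roll":0,"jaw":1},{"dx":0,"dy":0,"dz":0,"roll":0,"jaw":1},{"dx":0,"dy":0,"dz":0,"roll":0,"jaw":1},{"dx":0,"dy":0,"dz":0.01,"roll":0,"jaw":1},{"dx":0,"dy":0,"dz":0.02,"roll":0,"jaw":1},{"dx":0,"dy":0,"dz":0.04,"roll":0,"jaw":1},{"dx":0,"dy":0,"dz":0.04,"roll":0,"jaw":1}]'

```text
t: 21.95
eef_pos: [0.5564, -0.1608, 0.2312]
ee_rot: [-3.141, -0.0, -1.578]
force: [0.5, 0.2, -0.1]
width: 0.0876
gripper_force: 0.0
```

Call:
servo_tool --moves '[{"dx":0,"dy":0,"dz":0.03,"roll":0,"jaw":1},{"dx":0,"dy":0,"dz":0.03,"roll":0,"jaw":1},{"dx":0,"dy":0,"dz":0,"roll":0,"jaw":1},{"dx":-0.02,"dy":0,"dz":0.0,"roll":0,"jaw":1},{"dx":-0.03,"dy":0,"dz":0,"roll":0,"jaw":1},{"dx":-0.03,"dy":0,"dz":0,"roll":0,"jaw":1},{"dx":-0.02,"dy":0,"dz":0,"roll":0,"jaw":1},{"dx":0,"dy":0,"dz":0,"roll":0,"jaw":1},{"dx":0,"dy":0,"dz":0,"roll":0,"jaw":1},{"dx":0,"dy":0,"dz":0,"roll":0,"jaw":1}]'

```text
t: 23.2
eef_pos: [0.4571, -0.1607, 0.2891]
ee_rot: [3.141, -0.0, -1.578]
force: [-0.0, -0.7, -0.1]
width: 0.0879
gripper_force: 0.0
```

```bash
python3 tilt.py -0.16;python3 tilt.py 0.096; python3 s.py top t5; python3 s.py scene s5
```

```text
23.2 [ 0.4571 -0.1607  0.2891] [-0.0423 -0.6506 -0.0622] 0.08790056648924603
0.045 36 c [ 0.5657 -0.1594] r 0.031655681169607354 ymax -0.13062637303241706
0.057 37 c [ 0.5637 -0.1601] r 0.033691272785352375 ymax -0.13079438898433476
0.069 37 c [ 0.558  -0.1622] r 0.039552863968276786 ymax -0.13098034976999173
0.081 70 c [ 0.5588 -0.1596] r 0.037666708235066355 ymax -0.13060086155054054
0.093 104 c [ 0.5589 -0.1593] r 0.037322713373723115 ymax -0.13114746110538886
0.105 137 c [ 0.5591 -0.1593] r 0.03719900809641607 ymax -0.13075918343762546
0.117 128 c [ 0.5588 -0.1591] r 0.03707214635567872 ymax -0.1304527055712089
0.129 150 c [ 0.5592 -0.1592] r 0.037252569234077174 ymax -0.13110008550677812
23.25 [ 0.457  -0.1607  0.289 ] [ 0.2577 -0.5143  0.0849] 0.0876333512041743
0.045 104 c [0.5597 0.0968] r 0.03722325880906755 ymax 0.13439522171534707
0.057 114 c [0.5598 0.0969] r 0.037194271149995024 ymax 0.13427048383547605
0.069 118 c [0.5599 0.0968] r 0.03711107002227931 ymax 0.134667289489473
0.081 126 c [0.5599 0.0969] r 0.03696623199983127 ymax 0.1341044131508031
0.093 128 c [0.5599 0.0
[... 174 characters left out ...]
385 ymax 0.13392310402087906
0.129 177 c [0.56   0.0977] r 0.0370291692664657 ymax 0.13483593804766877
23.3 [ 0.4569 -0.1607  0.289 ] [ 3.1408 -0.0001 -1.5777] [-0.4885  0.0391  0.5544] 0.08773765022283572
451 [0.5092 0.2908 0.0557] [0.6022 0.3842 0.0938] [0.5611 0.3453 0.0766]
472 [ 0.5033 -0.4564  0.0556] [ 0.5957 -0.3628  0.0958] [ 0.5531 -0.4165  0.0767]
23.35 [ 0.4568 -0.1607  0.289 ] [ 3.1408 -0.     -1.5778] [ 0.9988 -0.1583  0.5358] 0.08755648457499485
866 [ 0.5056 -0.4582  0.0555] [ 0.5969 -0.3637  0.0899] [ 0.5503 -0.4137  0.0745]
5970 [ 0.523  -0.1973  0.0574] [0.5981 0.134  0.1545] [ 0.561  -0.0201  0.1165]
1241 [0.5094 0.2893 0.0554] [0.6023 0.3821 0.0906] [0.5487 0.3306 0.0771]
```

View pics/s5.png

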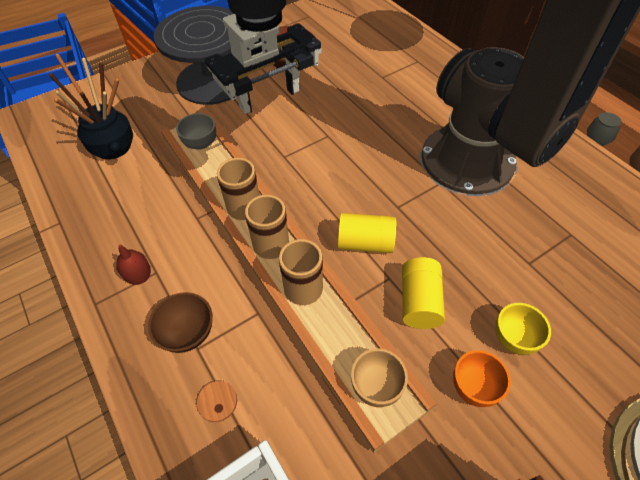

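The three beakers stand upright at (237,185), (266,222) and (301,270), with gaps between them. Both bowls and beaker_mid have not moved, and the arm is clear.

```bash
python3 -c "
from station import *
print(job_done())"
```

```text
the job is handed in; nothing more can be done
None
```

Both fallen beakers now stand mouth up on the plank between the battens, with about 45–50 mm of clearance to beaker_mid; beaker_mid and both bowls have not moved, and the job is handed in at about 23 s.

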